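# Wind up the mould lift with its fold-out crank

### The arm

A 6-joint arm with a two-finger parallel gripper is mounted at the origin on a cart in front of the work surface, level with it; the furniture and walls round the work are solid. World frame = base frame: x ahead of the robot, y to its left, z up, the work surface at z = 0. Lengths are in mm, angles in degrees, forces in N, time in s.
With the tool pointing down it reaches from about 350 to 850 mm from the base axis. Payload 8.1 kg.
Tool frame: the origin (TCP) lies at the very end of the fingers, on their centre line; the grasp point (between the pads) lies 19 mm behind it; z points along the fingers, y is the line along which they close (so a half turn about z gives the same grasp; the last joint's range is limited). The gripper opens to 85 mm and grips with 20 to 120 N. Pads are 22 mm wide; open, the fingers measure 114 mm over their backs; the gripper's body (76 mm by 85 mm) begins 54 mm behind the grasp point. The pads swing forward as they close: fully open they stand 13 mm farther back than shut.
Start: joints at [63.232, 7.471, 85.268, -0, 87.261, -4.893], TCP at [223.534, 556.81, 231.292] pointing down, gripper open.
Joint ranges: [-169.43, 169.43], [-51.17, 129.36], [1.28, 143.12], [-76.62, 256.62], [0, 156.53], [-152.29, 152.29]. Speed limits (degrees/s): [136.94, 136.94, 159.86, 180, 180, 180].

### API

Orientations are given as [roll, pitch, yaw] about the fixed x, y, z axes, in that order (R = Rz(yaw) Ry(pitch) Rx(roll)).
In Python, from bench import sense, eyes, job, models gives the robot as it stands. The module is installed in compiled form; this text tells all that it offers.
- The arm moves only by the tool apply_moves, never from a script. Its argument "rows" is a list of rows, each a list of 6 numbers: the shift along the tool's x, y, z in mm, then the turn, a rotation vector about the tool's x, y, z in rad. In form: [[dx, dy, dz, rx, ry, rz], ...]. A call has exactly 5 rows; each row shifts and turns the commanded pose from where the row before left it, along the tool's axes as they then stand; what a row does not reach is not made up. A row lasts 1/8 s, in which the tool goes at most 62.5 mm and 10.7 degrees, less where a joint would pass 70% of its speed; a pose out of reach is approached as far as the arm can. A call is refused whole if a number of a shift passes 62.5 or a number of a turn 0.188, either way. A call with a gripper value outside its range is refused whole. "fingers" is the finger opening in mm, from 0 to 85.4, set as the call begins (left out, the last holds). The fingers move at their own pace and stop on an object; "grip_force" is the grip in N (left out, the last holds). Time passes only in rows, so rows that do not move let the fingers close, or fill a call up. It gives the time, the measured TCP pose, the force, the opening and the grip force at its end, in the units of the state.
- sense(): the state, without advancing time (a new reading comes with each control period).
- eyes.snapshot(name): name is "scene" or "top"; returns (picture, depth): 384x512x3 uint8, red, green, blue; 384x512 float32, mm along the optical axis (not along the pixel's ray), 0 where there is no reading.
- eyes.get_calibration(name): a dict with "intrinsics" (3x3 intrinsics, pixels), "R" (3x3) and "t" (3): a world point X has camera coordinates R X + t. Camera axes: x right, y down, z forward; pixel columns grow to the right and rows downward; lengths in mm; the calibration is good to about 2 mm. A picture is of the moment at which its call begins. get_calibration takes no time and is no camera call.
- job.hand_in(): hands the job in; it is judged then, once.
Trained networks look in the newest picture that a camera, given by its name, has taken for a name from the list of things; names that differ only in an ending like _2 or _b are one class to them, and where a whole thing is asked for, a point or a joint stands for the part that bears it (a point fixed in the world has none). Each returns a list of dicts, best first, with "confidence" (0 to 1); they miss things now and then, are a little off and sometimes report something else, mostly with a low value. They report only what shows in the picture. A call takes as long as a camera call.
- models.boxes_of(name, camera): "xyz" ([x, y, z] in mm, in world coordinates, good to about 4 mm: the middle of the surface that is visible of it).
- models.cut_out(name, camera): "pixels" (384x512 bool, what is visible of it).
- models.place_of(name, camera): "xyz" ([x, y, z] in mm, in world coordinates, good to about 4 mm: a listed point, or the origin of a listed thing).
The state is a dict: "time": time; "joint_pos": joint angles; "qd": joint speeds; "joint_efforts": joint torques, N m; "tool_pos": TCP position; "tcp_rot": TCP orientation; "ft_force": force on the tool from outside, world axes, zero at the start; "wrist_torque": the same for the moment, N m; "finger_gap": finger opening in mm; "grip_force": force on a finger pad.
Only numpy, scipy, OpenCV 4.12 (cv2) and the standard library are available. Lean on these libraries where they do the work, as an engineer would, in place of code of your own. Each camera call takes 0.05 s, during which the arm holds its last target. There are 200 camera calls.

### The job

Swing the folded crank handle of the mould lift fully out, before you turn the crank at all; then wind the crank clockwise until the mould table is up at its top stop. Finally fold the handle fully back down onto the crank arm, with the table still at the top, let go, and leave the things standing beside the lift where they are.

Things in the scene. Friction and masses are not known exactly. Their poses are not given: they have to be found in the camera images.
- lift: Fixed grey metal stand with mast and raised table. Origin on the work surface (z = 0) below the crank's centre; own z up, x from the crank side to the mast, y left; the crank side faces the robot. Base plate 300 x 170 x 12 mm, own x -60 to 240. Mast 54 mm square at x 130. The table overhangs the crank, so a gripper pointing straight down does not fit: come in along N from the robot's side.
- gearbox_face (a point): Point on the gearbox's flat tilted front face, on the crank axis, 38 mm under the crank centre; lift's frame (0.0244, 0, 0.0709) m. Face 110 mm up the slope by 100 mm wide. Its outward normal N leans 40 degrees from vertical to the robot's side: N = (-0.643, 0, 0.766), up-slope U = (0.766, 0, 0.643) in the lift's axes.
- crank_centre (a point): Middle of the crank, on its axis (along N), at the top face of the crank arm; lift's frame (0, 0, 0.100) m. The arm is a steel bar 16 mm wide and 8 mm thick; it reaches 58 mm from the axis on the hinge's side and 18 mm on the other.
- crank (a joint): Angle of the crank arm, rad. At 0 the arm points down the slope (-U) from axis to handle hinge; grows clockwise seen from the robot facing the crank: down-slope, then left (lift's +y), up-slope, right. Starts between 0 and 1.9; hard top stop at 7.2. Each rad lifts the table 4.2 mm. Friction 0.12 N m; stays where left.
- handle_hinge (a point): Hinge pin of the folding handle, on the crank arm 50 mm from the crank axis and 14 mm above the arm's top face (along N). The pin lies across the arm, parallel to the gearbox face, at right angles to the radius.
- handle (a joint): Fold angle of the handle, rad: 0 folded (lying along the arm, its knob just past the crank's centre), 1.571 fully out (standing along N, stop). Friction about 0.04 N m; it stays where it is left.
- knob (a point): Centre of the barrel-shaped black knob, 22 mm across and 24 mm long, at the handle's free end, 56 mm from the hinge pin. The black grip (14 to 16 mm thick, 14 to 44 mm from the pin) and the knob are one sleeve that spins freely about the handle's length. When folded, the handle's centre line lies 14 mm above the arm's top face.
- table (a joint): Height of the mould table above its lowest position, m: 0.030 at the top stop; driven by the crank only.
- table_front (a point): Middle of the lower front edge of the plywood mould table (280 x 200 mm, 10 mm thick, 20 mm over its rims), which overhangs the crank: in the lift's frame at x = -0.030, y = 0, z = 0.345 plus the value of joint table.
- vial_navy: Small vial with white cap, 24 mm across, 40 mm tall, standing on the work surface left in front of the lift; origin at the centre of its underside. Leave it.
- orange_cup: Orange silicone cup, 84 mm across, 60 mm tall, standing left of the lift; origin at the centre of its underside. Leave it.
- masking_tape: Roll of tape, 100 mm across, 24 mm tall, lying right of the lift; origin at the centre of its underside. Leave it.
- mixing_stick: Flat wooden stick, 150 x 18 x 9 mm, lying right in front of the lift; origin at the centre of its underside. Leave it.

How it is judged (in metres and radians):
On the way, in this order (a step that is already met when the one before it is completed fails the run):
1. the handle is swung fully out (over 1.35 rad) while the table has moved less than 3 mm (value of joint handle above 1.35 rad and distance of table_front from where it was at the start of the episode below 0.003 m), for 0.2 s.
2. the crank is wound to the top stop (over 6.95 rad, table over 28.5 mm up) with the handle still out (over 1.1 rad) (value of joint crank above 6.95 rad and value of joint table above 0.0285 m and value of joint handle above 1.1 rad), for 0.2 s.
At the end, for the whole second after the job is handed in: The handle is folded back onto the arm (under 0.15 rad), the crank is still at its top stop (over 6.9 of 7.2 rad) with the table at least 28.3 mm up, and nothing moves (joint speeds under 0.05 rad/s) (value of joint crank above 6.9 rad and value of joint table above 0.0283 m and value of joint handle below 0.15 rad and velocity of joint crank between -0.05 and 0.05 rad/s and velocity of joint handle between -0.05 and 0.05 rad/s); the robot touches nothing.
It fails at once if the vial navy is pushed more than 30 mm or tipped (distance of vial_navy from where it was at the start of the episode above 0.03 m or angle between vial_navy's own z axis and vertical above 0.5 rad).
It fails at once if the orange cup is pushed more than 30 mm or tipped (distance of orange_cup from where it was at the start of the episode above 0.03 m or angle between orange_cup's own z axis and vertical above 0.5 rad).
It fails at once if the masking tape is pushed more than 30 mm or tipped (distance of masking_tape from where it was at the start of the episode above 0.03 m or angle between masking_tape's own z axis and vertical above 0.5 rad).
It fails at once if the mixing stick is pushed more than 30 mm or tipped (distance of mixing_stick from where it was at the start of the episode above 0.03 m or angle between mixing_stick's own z axis and vertical above 0.5 rad).
It also fails if it takes over 61 s, if anything falls off the work surface, if the arm or the gripper's body presses on something with over 40 N, if the wrist force passes 120 N, or if a joint passes its speed limit or range.

## Working session

There is one attempt and no reset: what is moved stays moved. The work goes in short steps, Python scripts to look and compute and a tool call to move; the robot and the scene stay as the last step left them, time stands still between calls to the robot, and variables do not carry over. Pictures are saved under pics/ and viewed, at most 10 in all, crops included, and the job is handed in when it is done.

Besides the shell and the picture viewer there is one more tool, called as name(argument=value, ...) on one line, values as JSON. apply_moves: Moves the arm, as the interface text tells. Its arguments: {"type":"object","properties":{"rows":{"type":"array"},"fingers":{"type":"number"},"grip_force":{"type":"number"}},"required":["rows"]}

```bash
mkdir -p pics; ls; python3 - <<'E'
from bench import sense, eyes, job, models
import cv2,numpy as np
print(sense())
for c in ["scene","top"]:
    p,d=eyes.snapshot(c); cv2.imwrite(f"pics/{c}0.png",p[:,:,::-1]); np.save(f"{c}d.npy",d)
    k=eyes.get_calibration(c); print(c,-k["R"].T@k["t"],k["R"][2],k["intrinsics"][0])
    for n in ["lift","gearbox_face","crank_centre","handle_hinge","knob","table_front","vial_navy","orange_cup","masking_tape","mixing_stick"]:
        print(n,[(np.round(r["xyz"]),round(r["confidence"],2)) for r in models.place_of(n,c)[:2]])
E
```

```text
pics
{'time': 0.0, 'joint_pos': array([ 6.32316449e+01,  7.51376670e+00,  8.53293066e+01,  1.43776539e-03,
        8.72599998e+01, -4.89313955e+00]), 'qd': array([ 0.02907204, -0.04687005, -0.0716807 , -0.01198767,  0.05500984,
       -0.10577458]), 'joint_efforts': array([ 7.15033966e-04, -5.69367313e+01, -5.00575376e+01, -2.08996385e-04,
        1.38986195e-02,  3.61900914e-05]), 'tool_pos': array([223.28088822, 556.32925915, 230.25813548]), 'tcp_rot': array([-1.79897425e+02, -1.02226463e-02,  1.58124705e+02]), 'ft_force': array([-0.05066005, -0.01701296, -0.40211391]), 'wrist_torque': array([-0.0037995 , -0.02250803,  0.04454097]), 'grip_force': 0.0, 'finger_gap': 85.23606134515141}
scene [  83.31115637 -684.74607658  910.64723566] [ 0.46962822  0.62047916 -0.62805648] [463.03021098   0.         254.22479875]
lift [(array([551., -34.,  -2.]), 0.6), (array([549., -36., 102.]), 0.35)]
gearbox_face [(array([575., -39.,  74.]), 0.67)]
crank_centre [(array([549., -35., 103.]), 0.49), (array([547., -37., 114.]), 0.36)]
handle_hinge [(array([520.,   3.,  80.]), 0.72), (array([ 416., -136
[... 311 characters left out ...]
415., -137.,    0.]), 0.96)]
top [ 235.51188776  178.85066101 1234.85919987] [ 0.32944914 -0.14523657 -0.93293601] [367.43865079   0.         257.82261772]
lift [(array([549., -39.,  -2.]), 0.96)]
gearbox_face []
crank_centre [(array([551., -34.,  99.]), 0.43)]
handle_hinge [(array([526.,   1.,  84.]), 0.55)]
knob [(array([523.,   4.,  84.]), 0.68), (array([543., -40., 117.]), 0.45)]
table_front [(array([524., -29., 347.]), 0.66)]
vial_navy [(array([484., 113.,  -1.]), 0.42), (array([548., -37.,  -3.]), 0.18)]
orange_cup [(array([640., 108.,  -1.]), 0.83)]
masking_tape [(array([ 557., -242.,   -1.]), 0.8)]
mixing_stick [(array([ 413., -136.,   -1.]), 0.57), (array([550., -37.,  95.]), 0.57)]
```

```bash
python3 - <<'E'
import cv2
a=cv2.imread("pics/scene0.png"); b=cv2.imread("pics/top0.png")
cv2.imwrite("pics/s0v.png",cv2.resize(a,(800,600)))
cv2.imwrite("pics/t0v.png",cv2.resize(b,(800,600)))
E
```

```text
(no output)
```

View pics/s0v.png

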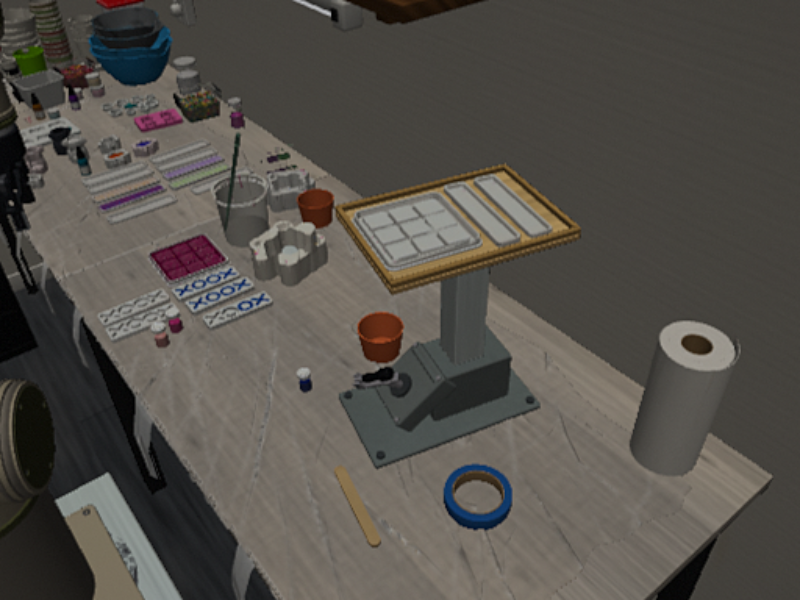

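View pics/t0v.png

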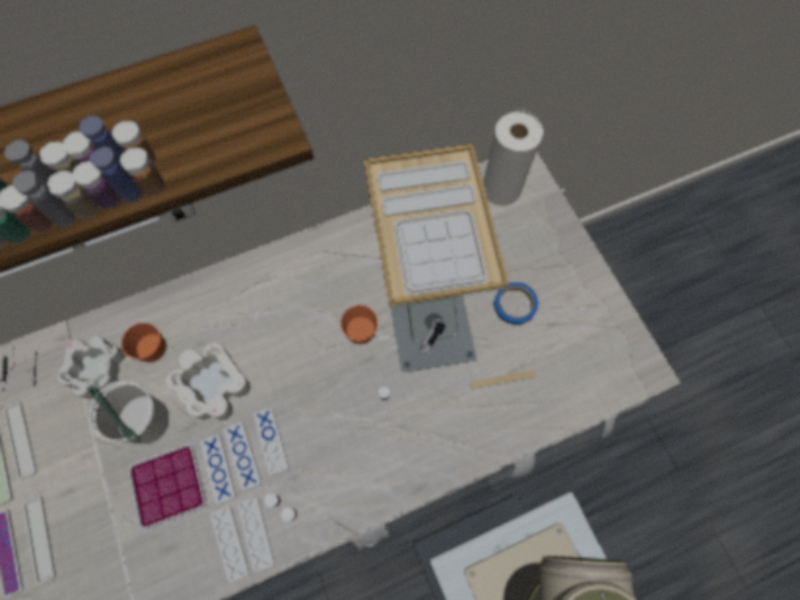

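The scene view shows the lift with its table centred near (455,225). The black handle is folded at (380,376), and the vial is at (305,380), the cup at (381,337), the stick at (357,505) and the tape at (478,497). In the top view the handle is at (433,335), pointing left and down the slope. The network positions agree with this, so next I'll refine the yaw and crank angle from depth.

```bash
cat > h.py <<'E'
from bench import sense, eyes, job, models
import numpy as np, cv2
from scipy.spatial.transform import Rotation as Ro
def cloud(c):
    p,d=eyes.snapshot(c); k=eyes.get_calibration(c)
    v,u=np.mgrid[:384,:512]
    X=np.stack([u,v,np.ones_like(u)],-1)@np.linalg.inv(k["intrinsics"]).T*d[...,None]
    return p,(X-k["t"])@k["R"],d>0
E
python3 - <<'E'
from h import *
for c in ["scene","top"]:
    p,W,ok=cloud(c)
    m=ok&(W[...,2]>340)&(W[...,2]<400)&(W[...,0]>450)&(W[...,0]<850)&(abs(W[...,1]+40)<220)
    n,l,s,ce=cv2.connectedComponentsWithStats(m.astype(np.uint8)); i=1+np.argmax(s[1:,4]); m=l==i
    r=cv2.minAreaRect(W[m][:,:2].astype(np.float32)); print(c,"table",r,np.median(W[m][:,2]))
    # base plate
    m=ok&(abs(W[...,2]-12)<5)&(W[...,0]>440)&(W[...,0]<850)&(abs(W[...,1]+40)<130)&(p.max(-1)<110)
    r=cv2.minAreaRect(W[m][:,:2].astype(np.float32)); print("base",r,m.sum())
    for n in ["handle","knob","crank","handle_hinge"]:
        for q in models.cut_out(n,c)[:2]:
            P=W[q["pixels"]&ok]
            print(n,round(q["confidence"],2),len(P),np.median(P,0).round(),np.percentile(P,5,0).round(),np.percentile(P,95,0).round())
    m=ok&(abs(W[...,0]-540)<60)&(abs(W[...,1]+20)<60)&(W[...,2]>60)&(W[...,2]<160)&(p.max(-1)<45)
    P=W[m]; print("black",len(P)); 
    if len(P)<160: print(np.c_[P.round(),p[m].max(-1)][::3])
E
```

```text
scene table ((656.76904296875, -61.81736755371094), (207.01832580566406, 282.0753173828125), 76.18921661376953) 364.2747505289644
base ((638.124755859375, -35.22900390625), (232.49839782714844, 303.0735168457031), 80.08180236816406) 2708
crank 0.78 299 [535. -27. 101.] [516. -50.  73.] [559.   4. 125.]
handle_hinge 0.55 109 [535. -36. 115.] [522. -50.  97.] [547. -10. 126.]
black 253
top table ((660.3052978515625, -62.7933349609375), (199.90232849121094, 282.8846740722656), 76.01070404052734) 363.88147753399045
base ((571.0369873046875, -40.759117126464844), (162.41043090820312, 155.99012756347656), 76.23725128173828) 248
crank 0.53 131 [540. -21. 104.] [522. -43.  83.] [558.   6. 126.]
crank 0.36 101 [539. -28. 113.] [524. -46.  92.] [553.  -3. 126.]
handle_hinge 0.61 9239 [616. -52. 361.] [ 517. -153.   11.] [780.  35. 370.]
black 44
[[551. -37. 129.  39.]
 [551. -34. 122.  43.]
 [546. -42. 127.  27.]
 [546. -35. 124.  25.]
 [543. -45. 121.  28.]
 [542. -37. 125.  28.]
 [543. -31. 119.  22.]
 [538. -39. 122.  30.]
 [538. -32. 119.  26.]
 [538. -25. 118.  34.]
 [537. -25. 111.  25.]
 [535. -24. 109.  30.]
 [532. -23. 108.  37.]
 [531. -12. 102.  38.]
 [528. -11. 101.  33.]]
```

```bash
cat >> h.py <<'E'
yaw=np.radians(-14); Rl=Ro.from_euler('z',yaw).as_matrix(); O=np.array([551,-36,0.])
N=Rl@[-.643,0,.766]; U=Rl@[.766,0,.643]; Y=Rl@[0,1,0]; C=O+[0,0,100]
rad=lambda th:-np.cos(th)*U+np.sin(th)*Y
tan=lambda th:np.sin(th)*U+np.cos(th)*Y
def knob(th,f): return C+14*N+50*rad(th)+56*(-np.cos(f)*rad(th)+np.sin(f)*N)
def tool(th,sgn=1):
    y=sgn*tan(th); return np.stack([np.cross(y,-N),y,-N],1)
def cur():
    s=sense(); return np.array(s["tool_pos"]),Ro.from_euler('xyz',s["tcp_rot"],degrees=True).as_matrix(),s
def plan(wps,p,R):
    # wps: (pos,R,nrows); prints rows in tool frame
    out=[]
    for q,Q,n in wps:
        rv=Ro.from_matrix(R.T@Q).as_rotvec()/n; dp=(q-p)/n
        for i in range(n):
            out.append(np.r_[(R.T@dp).round(1),rv.round(3)])
            p=p+R@out[-1][:3]; R=R@Ro.from_rotvec(out[-1][3:]).as_matrix()
    for i,r in enumerate(out): print(("\n" if i%5==0 else "")+str([float(x) for x in r])+",")
    return p,R
E
python3 - <<'E'
from h import *
L=[]
for c in ["scene","top"]:
    p,W,ok=cloud(c); D=W-C
    h=D@N; u=D@U; y=D@Y
    m=ok&(h>6)&(h<32)&(np.hypot(u,y)<72)&(p.max(-1)<60)
    P=np.c_[u[m],y[m]]; print(c,m.sum(),P.mean(0),np.percentile(h[m],[10,50,90]))
    vx,vy,x0,y0=cv2.fitLine(P.astype(np.float32),cv2.DIST_HUBER,0,.01,.01).ravel()
    t=(P-[x0,y0])@[vx,vy]; print("dir th",np.arctan2(vy,-vx),"offaxis",x0*vy-y0*vx,np.percentile(t+x0*vx+y0*vy,[2,98]))
th=.65
p,R,s=cur()
for sg in (1,-1):
    print(sg,np.degrees(Ro.from_matrix(R.T@tool(th,sg)).magnitude()))
E
```

```text
scene 146 [-6.66841257  1.39288355] [13.72635509 20.45314376 24.76601658]
dir th -2.5844498 offaxis 2.6702538 [-50.60356746  17.93288315]
top 60 [-0.09002353  2.83717257] [16.36432471 19.58603498 23.3198691 ]
dir th -2.5447836 offaxis -2.2746797 [-30.00512368  18.81414632]
1 49.27689157331481
-1 152.43965917014415
```

```bash
python3 - <<'E'
from h import *
th=.59; K=knob(th,0); Q=tool(th)
p,R,s=cur(); print(K,N,p)
plan([(K+130*N,Q,15)],p,R)
E
```

```text
[545.16338503 -37.98512797 113.92976914] [-0.62390015  0.15555578  0.766     ] [223.51789492 556.83684294 231.3124768 ]

[-29.2, -29.6, 1.2, -0.017, -0.044, 0.029],
[-29.9, -28.7, 2.0, -0.017, -0.044, 0.029],
[-30.6, -27.9, 2.8, -0.017, -0.044, 0.029],
[-31.3, -27.1, 3.7, -0.017, -0.044, 0.029],
[-31.9, -26.2, 4.7, -0.017, -0.044, 0.029],

[-32.4, -25.4, 5.6, -0.017, -0.044, 0.029],
[-32.9, -24.5, 6.7, -0.017, -0.044, 0.029],
[-33.2, -23.7, 7.7, -0.017, -0.044, 0.029],
[-33.6, -22.9, 8.8, -0.017, -0.044, 0.029],
[-33.8, -22.0, 9.9, -0.017, -0.044, 0.029],

[-34.0, -21.2, 11.0, -0.017, -0.044, 0.029],
[-34.1, -20.5, 12.1, -0.017, -0.044, 0.029],
[-34.1, -19.7, 13.3, -0.017, -0.044, 0.029],
[-34.0, -18.9, 14.5, -0.017, -0.044, 0.029],
[-33.9, -18.2, 15.7, -0.017, -0.044, 0.029],
```

apply_moves(rows=[[-29.2, -29.6, 1.2, -0.017, -0.044, 0.029], [-29.9, -28.7, 2, -0.017, -0.044, 0.029], [-30.6, -27.9, 2.8, -0.017, -0.044, 0.029], [-31.3, -27.1, 3.7, -0.017, -0.044, 0.029], [-31.9, -26.2, 4.7, -0.017, -0.044, 0.029]], fingers=50, grip_force=25)

```text
time: 2.33
tool_pos: [304.2, 364.1, 225.6]
tcp_rot: [174.1, 12.3, 149.1]
ft_force: [0.4, -0.3, 0.1]
finger_gap: 50.1
grip_force: 0.0
```

apply_moves(rows=[[-32.4, -25.4, 5.6, -0.017, -0.044, 0.029], [-32.9, -24.5, 6.7, -0.017, -0.044, 0.029], [-33.2, -23.7, 7.7, -0.017, -0.044, 0.029], [-33.6, -22.9, 8.8, -0.017, -0.044, 0.029], [-33.8, -22, 9.9, -0.017, -0.044, 0.029]])

```text
time: 2.95
tool_pos: [384.3, 172.7, 219.7]
tcp_rot: [165.8, 23.3, 138.2]
ft_force: [0.1, -0.2, -0.3]
finger_gap: 49.9
grip_force: 0.0
```

apply_moves(rows=[[-34, -21.2, 11, -0.017, -0.044, 0.029], [-34.1, -20.5, 12.1, -0.017, -0.044, 0.029], [-34.1, -19.7, 13.3, -0.017, -0.044, 0.029], [-34, -18.9, 14.5, -0.017, -0.044, 0.029], [-33.9, -18.2, 15.7, -0.017, -0.044, 0.029]])

```text
time: 3.58
tool_pos: [489.6, -8.1, 212.1]
tcp_rot: [156.0, 32.2, 124.8]
ft_force: [0.7, 0.5, 0.1]
finger_gap: 50.1
grip_force: 0.0
```

```bash
python3 - <<'E'
from h import *
th=.59; K=knob(th,0); Q=tool(th)
p,R,s=cur(); print(s["time"],s["joint_pos"].round(),s["finger_gap"],s["ft_force"], p-(K+130*N), np.degrees(Ro.from_matrix(R.T@Q).magnitude()))
plan([(K-13*N,Q,5)],p,R)
E
```

```text
3.575 [  0. -51. 141. -12.  53. -37.] 50.086082193269604 [0.68173978 0.45060285 0.06086541] [25.52403173  9.61806727 -1.38099949] 1.0315620926633338

[0.9, -3.9, 25.6, -0.004, -0.0, -0.0],
[0.9, -4.0, 25.6, -0.004, -0.0, -0.0],
[0.9, -4.1, 25.5, -0.004, -0.0, -0.0],
[0.9, -4.2, 25.5, -0.004, -0.0, -0.0],
[0.9, -4.3, 25.5, -0.004, -0.0, -0.0],
```

```bash
python3 - <<'E'
from h import *
th=.59; Q=tool(th)
p,R,s=cur()
A=knob(th,0)+38*N; B=knob(0,np.pi/2)-13*N
print(A,B)
plan([(A,Q,5),(B,Q,5)],p,R)
E
```

```text
[521.45517926 -32.07400837 143.03776914] [478.27536502 -17.867712   111.512     ]

[1.0, -4.1, 15.4, -0.004, -0.0, -0.0],
[1.0, -4.2, 15.4, -0.004, -0.0, -0.0],
[1.0, -4.2, 15.3, -0.004, -0.0, -0.0],
[1.0, -4.3, 15.3, -0.004, -0.0, -0.0],
[1.0, -4.4, 15.3, -0.004, -0.0, -0.0],

[9.5, -5.6, -1.0, 0.0, -0.0, -0.0],
[9.5, -5.6, -1.0, 0.0, -0.0, -0.0],
[9.5, -5.6, -1.0, 0.0, -0.0, -0.0],
[9.5, -5.6, -1.0, 0.0, -0.0, -0.0],
[9.5, -5.6, -1.0, 0.0, -0.0, -0.0],
```

apply_moves(rows=[[1, -4.1, 15.4, -0.004, 0, 0], [1, -4.2, 15.4, -0.004, 0, 0], [1, -4.2, 15.3, -0.004, 0, 0], [1, -4.3, 15.3, -0.004, 0, 0], [1, -4.4, 15.3, -0.004, 0, 0]])

```text
time: 4.2
tool_pos: [520.8, -30.9, 142.3]
tcp_rot: [154.9, 32.1, 124.9]
ft_force: [-0.2, 0.0, 0.2]
finger_gap: 50.0
grip_force: 0.0
```

```bash
python3 - <<'E'
from h import *
th=.59; Q=tool(th)
p,R,s=cur(); print(s["joint_pos"].round(1),p-(knob(th,0)+38*N), np.degrees(Ro.from_matrix(R.T@Q).magnitude()))
E
```

```text
[ -5.2 -40.  142.4  -8.8  38.4 -42.4] [-0.66323041  1.19395282 -0.69072504] 0.19754894214003715
```

apply_moves(rows=[[9.5, -5.6, -1, 0, 0, 0], [9.5, -5.6, -1, 0, 0, 0], [9.5, -5.6, -1, 0, 0, 0], [9.5, -5.6, -1, 0, 0, 0], [9.5, -5.6, -1, 0, 0, 0]])

```text
time: 4.82
tool_pos: [509.2, -11.9, 121.9]
tcp_rot: [156.7, 31.2, 125.4]
ft_force: [0.8, 0.0, 0.2]
finger_gap: 49.9
grip_force: 0.0
```

```bash
python3 - <<'E'
from h import *
th=.59; Q=tool(th)
p,R,s=cur(); print(s["time"],s["joint_pos"].round(1),p-(knob(0,np.pi/2)-13*N), np.degrees(Ro.from_matrix(R.T@Q).magnitude()),s["ft_force"])
E
```

```text
4.825 [ -1.1 -38.6 143.1 -13.5  38.9 -35.4] [30.9249981   5.99741333 10.41262774] 1.8854831028699892 [0.75535995 0.04377944 0.19929223]
```

```bash
cat > kin.py <<'E'
from h import *
from scipy.optimize import least_squares
E_=lambda a,d:Ro.from_euler(a,d,degrees=True).as_matrix()
def fk(q,k):
    a1,d1,L2,a3,L3,L6,o=k
    R1=E_('z',q[0]); R2=R1@E_('y',q[1]); R3=R2@E_('y',q[2]); R5=R3@E_('z',q[3])@E_('y',q[4]); 
    R6=R5@E_('z',q[5])
    p=R1@[a1,0,d1]+R2@[0,0,L2]+R3@[a3,0,L3]+R5@[o,0,L6]
    return p,R6
data=[([63.232,7.471,85.268,0,87.261,-4.893],[223.534,556.81,231.292],None),
([-5.2,-40,142.4,-8.8,38.4,-42.4],[520.8,-30.9,142.3],[154.9,32.1,124.9]),
([-1.1,-38.6,143.1,-13.5,38.9,-35.4],[509.2,-11.9,121.9],[156.7,31.2,125.4]),
([0,-51,141,-12,53,-37],[489.6,-8.1,212.1],[156,32.2,124.8])]
E
python3 - <<'E'
from kin import *
s=sense(); data.append((s["joint_pos"],s["tool_pos"],s["tcp_rot"]))
f=lambda k:np.concatenate([fk(q,k)[0]-p for q,p,_ in data]+[(k-[0,400,400,0,400,150,0])*.003])
r=least_squares(f,[0,400,400,0,400,150,0]); print(r.x.round(1)); print(r.fun.reshape(-1)[:15].round(1))
for q,p,e in data[1:]:
    print(np.round(fk(q,r.x)[1].T@Ro.from_euler('xyz',e,degrees=True).as_matrix(),2).tolist())
E
```

```text
[140.6  76.5 127.8 -67.8 429.3  20.6  -9.1]
[ 46.  -22.5  -1.5 -10.5 -16.4  -4.    3.8   0.7   1.7   0.7   5.8   1.9
   3.9   0.9   1.9]
[[0.0, -1.0, -0.0], [1.0, 0.0, -0.0], [0.0, -0.0, 1.0]]
[[-0.0, -1.0, 0.0], [1.0, -0.0, -0.0], [0.0, 0.0, 1.0]]
[[0.01, -1.0, -0.01], [1.0, 0.01, -0.01], [0.01, -0.01, 1.0]]
[[0.0, -1.0, -0.0], [1.0, -0.0, -0.0], [0.0, -0.0, 1.0]]
```

```bash
python3 - <<'E'
import re
s=open('kin.py').read()
s=s.replace("a1,d1,L2,a3,L3,L6,o=k","a1,d1,L2,a3,L3,L6,o,b=k").replace("[a1,0,d1]","[a1,b,d1]").replace("R6=R5@E_('z',q[5])","R6=R5@E_('z',q[5]-90)")
open('kin.py','w').write(s)
E
python3 - <<'E'
from kin import *
s=sense(); data.append((s["joint_pos"],s["tool_pos"],s["tcp_rot"]))
for x0 in ([0,180,400,0,400,250,0,50],[0,300,400,0,350,300,0,50],[0,100,450,0,400,200,0,50]):
  for m in (1,0):
    mk=np.array([m,1,1,m,1,1,m,1.])
    f=lambda k:np.concatenate([fk(q,k*mk)[0]-p for q,p,_ in data]+[(k-x0)*.002])
    r=least_squares(f,x0); print(r.x.round(1),m); print(r.fun[:15].round(1))
E
```

```text
[-37.6 333.4 365.1  69.4 584.3 366.6  -7.6  50.7] 1
[ 0.4 -0.3  0.2  0.2  0.4  0.7 -0.2  0.5 -0.5  0.1 -1.1 -0.3  0.   0.7
 -0.2]
[  0.  243.9 329.7  -0.  552.2 308.5   0.   45.2] 0
[ 3.8 -5.7  4.7  1.3 -0.6 -1.2  4.9  2.  -1.  -8.   2.1 -1.7  5.   2.2
 -0.8]
[-37.6 333.4 365.1  69.4 584.3 366.7  -7.6  50.7] 1
[ 0.4 -0.3  0.2  0.2  0.4  0.7 -0.2  0.5 -0.5  0.1 -1.1 -0.3  0.   0.7
 -0.2]
[  0.  243.9 329.7  -0.  552.2 308.5   0.   45.2] 0
[ 3.8 -5.7  4.7  1.3 -0.6 -1.2  4.9  2.  -1.  -8.   2.1 -1.7  5.   2.2
 -0.8]
[-37.6 333.4 365.1  69.3 584.3 366.6  -7.6  50.7] 1
[ 0.4 -0.3  0.2  0.2  0.4  0.7 -0.2  0.5 -0.5  0.1 -1.1 -0.3  0.   0.7
 -0.2]
[  0.  243.9 329.7  -0.  552.2 308.5   0.   45.2] 0
[ 3.8 -5.7  4.7  1.3 -0.6 -1.2  4.9  2.  -1.  -8.   2.1 -1.7  5.   2.2
 -0.8]
```

```bash
cat >> kin.py <<'E'
k0=np.array([-37.6,333.4,365.1,69.4,584.3,366.6,-7.6,50.7])
lo=np.array([-169.4,-51.1,1.3,-76.6,0,-152.2])+1; hi=np.array([169.4,129.3,143.1,256.6,156.5,152.2])-1
def ik(p,R,q0):
    f=lambda q:np.r_[fk(q,k0)[0]-p,Ro.from_matrix(R.T@fk(q,k0)[1]).as_rotvec()*300]
    r=least_squares(f,np.clip(q0,lo+.1,hi-.1),bounds=(lo,hi)); return r.x,np.sqrt(2*r.cost)
def toolb(phi,b):
    # tilt: body leans towards +rad(phi) by b
    y=tan(phi); back=np.cos(b)*N+np.sin(b)*rad(phi); z=-back
    return np.stack([np.cross(y,z),y,z],1)
E
python3 - <<'E'
from kin import *
q0=np.array(sense()["joint_pos"])
f2=np.pi/2
for phi in (.75,.75-np.pi/2,0,.75-np.pi, .35,1.1):
  for bd in range(-50,61,10):
    b=np.radians(bd); R=toolb(phi,b); pts=[knob(t,f2)-13*-R[:,2]*1 for t in np.arange(0,6.3,np.pi/4)]+[knob(.6,0)+13*R[:,2]]
    pts=[knob(t,f2)+13*R[:,2] for t in np.arange(0,6.3,np.pi/4)]+[knob(.6,0)+13*R[:,2]]
    q=q0;e=[];qs=[]
    for p in pts: q,err=ik(p,R,q); e.append(err);qs.append(q)
    qs=np.array(qs)
    # clearance of tool axis from table front edge line (x=-30,z=345, y+-100) 
    cl=1e9
    for p in pts:
        for s in range(70,367,20):
            l=Rl.T@(p-s*R[:,2]-O); d=np.array([max(0,-30-l[0]),max(0,abs(l[1])-100),max(0,345-l[2]) if l[2]<345 else 0]); cl=min(cl,np.linalg.norm(d))
    print(round(phi,2),bd,"err",np.round(max(e),1),"q3max",qs[:,2].max().round(),"q2min",qs[:,1].min().round(),"q4",qs[:,3].min().round(),qs[:,3].max().round(),"q5",qs[:,4].min().round(),"q6",qs[:,5].min().round(),qs[:,5].max().round(),"clr",round(cl))
E
```

```text
0.75 -50 err 321.2 q3max 142.0 q2min -24.0 q4 -64.0 -38.0 q5 1.0 q6 -151.0 -151.0 clr 0
0.75 -40 err 277.5 q3max 142.0 q2min -24.0 q4 -66.0 -41.0 q5 1.0 q6 -151.0 -151.0 clr 2
0.75 -30 err 235.1 q3max 142.0 q2min -24.0 q4 -66.0 -45.0 q5 1.0 q6 -151.0 -151.0 clr 26
0.75 -20 err 191.4 q3max 142.0 q2min -25.0 q4 -67.0 -48.0 q5 3.0 q6 -151.0 -151.0 clr 46
0.75 -10 err 148.3 q3max 142.0 q2min -26.0 q4 -63.0 -51.0 q5 15.0 q6 -151.0 -151.0 clr 67
0.75 0 err 106.5 q3max 142.0 q2min -27.0 q4 -63.0 -54.0 q5 22.0 q6 -151.0 -151.0 clr 85
0.75 10 err 67.2 q3max 142.0 q2min -28.0 q4 -65.0 -57.0 q5 27.0 q6 -151.0 -151.0 clr 102
0.75 20 err 45.8 q3max 142.0 q2min -29.0 q4 -75.0 -64.0 q5 34.0 q6 -151.0 -140.0 clr 117
0.75 30 err 36.9 q3max 142.0 q2min -27.0 q4 -76.0 -76.0 q5 45.0 q6 -142.0 -128.0 clr 131
0.75 40 err 70.0 q3max 142.0 q2min -25.0 q4 -76.0 -76.0 q5 54.0 q6 -139.0 -120.0 clr 144
0.75 50 err 94.9 q3max 133.0 q2min -9.0 q4 -76.0 -76.0 q5 70.0 q6 -129.0 -109.0 clr 154
0.75 60 err 115.2 q3max 122.0 q2min 9.0 q4 -76.0 -76.0 q5 85.0 q6 -118.0 -101.0 clr 162
-0.82 -50 err 0.0 q3max 104.0 q2min 
[... 4336 characters left out ...]
r 61
1.1 -10 err 122.1 q3max 142.0 q2min -32.0 q4 -42.0 -35.0 q5 22.0 q6 -151.0 -151.0 clr 74
1.1 0 err 79.3 q3max 142.0 q2min -33.0 q4 -44.0 -39.0 q5 27.0 q6 -151.0 -151.0 clr 85
1.1 10 err 37.9 q3max 142.0 q2min -33.0 q4 -47.0 -43.0 q5 32.0 q6 -151.0 -148.0 clr 95
1.1 20 err 21.1 q3max 142.0 q2min -32.0 q4 -65.0 -54.0 q5 41.0 q6 -146.0 -128.0 clr 106
1.1 30 err 0.4 q3max 142.0 q2min -23.0 q4 -75.0 -68.0 q5 53.0 q6 -127.0 -114.0 clr 117
1.1 40 err 14.1 q3max 135.0 q2min -10.0 q4 -76.0 -72.0 q5 65.0 q6 -116.0 -104.0 clr 128
1.1 50 err 24.6 q3max 126.0 q2min 4.0 q4 -76.0 -74.0 q5 77.0 q6 -110.0 -98.0 clr 140
1.1 60 err 37.3 q3max 118.0 q2min 16.0 q4 -76.0 -75.0 q5 88.0 q6 -106.0 -94.0 clr 151
```

```bash
sed -i "s/q\[5\]-90/q[5]+90/" kin.py; python3 - <<'E'
from kin import *
q0=np.array(sense()["joint_pos"]); f2=np.pi/2
def test(th,f,phi):
    o=[]
    q=q0
    for bd in (-5,-8,-11,-14,-17,-20,-24):
        R=toolb(phi,np.radians(bd)); p=knob(th,f)+13*R[:,2]; q,e=ik(p,R,q0)
        cl=1e9;
        for s in range(70,367,10):
            l=Rl.T@(p-s*R[:,2]-O); d=[max(0,-30-l[0]),max(0,abs(l[1])-100),max(0,345+4.2*th-l[2])]; 
            c=np.linalg.norm(d)
            if c<cl: cl,sm=c,s
        o.append(f"{bd}:{e:.0f}/q3 {q[2]:.0f}/{cl:.0f}@{sm}")
    print(round(th,2),round(f,2),o)
for f in (0,.8,1.57): test(.59,f,.59)
for t in np.arange(.59,7.3,.5): test(t,f2,.75)
test(7.2,f2,.9);test(7.2,.8,.9);test(7.2,0,.9)
E
```

```text
0.59 0 ['-5:0/q3 136/117@220', '-8:0/q3 134/108@220', '-11:0/q3 132/98@230', '-14:0/q3 129/89@230', '-17:0/q3 127/79@240', '-20:0/q3 125/69@240', '-24:0/q3 122/55@250']
0.59 0.8 ['-5:0/q3 140/134@180', '-8:0/q3 138/126@180', '-11:0/q3 136/119@190', '-14:0/q3 134/111@200', '-17:0/q3 132/103@200', '-20:0/q3 129/94@210', '-24:0/q3 126/83@210']
0.59 1.57 ['-5:11/q3 142/167@160', '-8:4/q3 142/160@170', '-11:0/q3 141/153@180', '-14:0/q3 139/146@190', '-17:0/q3 137/138@190', '-20:0/q3 135/130@200', '-24:0/q3 132/118@210']
0.59 1.57 ['-5:14/q3 142/168@160', '-8:8/q3 142/163@170', '-11:2/q3 142/156@180', '-14:0/q3 141/150@180', '-17:0/q3 139/143@190', '-20:0/q3 137/136@200', '-24:0/q3 134/126@210']
1.09 1.57 ['-5:0/q3 142/151@160', '-8:0/q3 141/145@170', '-11:0/q3 139/139@180', '-14:0/q3 137/133@180', '-17:0/q3 136/126@190', '-20:0/q3 134/119@200', '-24:0/q3 131/109@200']
1.59 1.57 ['-5:0/q3 138/129@160', '-8:0/q3 137/123@170', '-11:0/q3 135/117@170', '-14:0/q3 134/110@180', '-17:0/q3 132/104@190', '-20:0/q3 130/97@190', '-24:0/q3 127/87@200']
2.09 1.57 ['-5:0/q3 135/106@160', '-8:0/q3 134/10
[... 1694 characters left out ...]
]
7.09 1.57 ['-5:8/q3 142/178@180', '-8:3/q3 142/171@190', '-11:0/q3 141/164@200', '-14:0/q3 140/157@210', '-17:0/q3 138/149@210', '-20:0/q3 136/141@220', '-24:0/q3 133/130@230']
7.2 1.57 ['-5:7/q3 142/175@180', '-8:4/q3 142/170@190', '-11:0/q3 142/164@200', '-14:0/q3 140/158@200', '-17:0/q3 139/151@210', '-20:0/q3 137/145@220', '-24:0/q3 135/135@230']
7.2 0.8 ['-5:0/q3 141/151@200', '-8:0/q3 140/145@200', '-11:0/q3 138/138@210', '-14:0/q3 137/132@220', '-17:0/q3 135/125@220', '-20:0/q3 133/118@230', '-24:0/q3 130/108@240']
7.2 0 ['-5:0/q3 137/138@240', '-8:0/q3 136/131@240', '-11:0/q3 134/123@250', '-14:0/q3 132/116@250', '-17:0/q3 131/107@260', '-20:0/q3 129/99@270', '-24:0/q3 126/87@270']
```

```bash
python3 - <<'E'
from kin import *
th=.59; R1=toolb(.59,np.radians(-17)); K=knob(th,0)
p,R,s=cur(); print(K+12*R1[:,2])
plan([(K-28*R1[:,2],R1,5),(K+11*R1[:,2],R1,5)],p,R)
E
```

```text
[550.62847033 -37.33599921 103.26486345]

[-7.9, 0.2, 1.0, -0.005, 0.055, -0.001],
[-7.9, 0.2, 0.6, -0.005, 0.055, -0.001],
[-8.0, 0.2, 0.1, -0.005, 0.055, -0.001],
[-8.0, 0.2, -0.3, -0.005, 0.055, -0.001],
[-7.9, 0.2, -0.8, -0.005, 0.055, -0.001],

[0.0, -0.0, 7.8, 0.0, 0.0, 0.0],
[0.0, -0.0, 7.8, 0.0, 0.0, 0.0],
[0.0, -0.0, 7.8, 0.0, 0.0, 0.0],
[0.0, -0.0, 7.8, 0.0, 0.0, 0.0],
[0.0, -0.0, 7.8, 0.0, 0.0, 0.0],
```

apply_moves(rows=[[-7.9, 0.2, 1, -0.005, 0.055, 0], [-7.9, 0.2, 0.6, -0.005, 0.055, 0], [-8, 0.2, 0.1, -0.005, 0.055, 0], [-8, 0.2, -0.3, -0.005, 0.055, 0], [-7.9, 0.2, -0.8, -0.005, 0.055, 0]])

```text
time: 5.45
tool_pos: [532.6, -40.0, 138.9]
tcp_rot: [158.0, 16.5, 132.1]
ft_force: [-0.3, -0.0, -0.1]
finger_gap: 49.7
grip_force: 0.0
```

```bash
python3 - <<'E'
from kin import *
th=.59; R1=toolb(.59,np.radians(-17)); K=knob(th,0)
p,R,s=cur(); print(s["joint_pos"].round(1),R1.T@(p-K+28*R1[:,2]),Ro.from_matrix(R.T@R1).as_rotvec())
for c in ["scene","top"]:
  pic,d=eyes.snapshot(c); k=eyes.get_calibration(c)
  for X in (K,knob(th,0)+56*rad(th),p,p-19*R[:,2]):
    u=k["intrinsics"]@(k["R"]@X+k["t"]); print(c,(u[:2]/u[2]).round())
  u=k["intrinsics"]@(k["R"]@K+k["t"]); x,y=(u[:2]/u[2]).astype(int)
  cv2.imwrite(f"pics/{c}1.png",cv2.resize(pic[y-50:y+50,x-66:x+66,::-1],(792,600),interpolation=cv2.INTER_CUBIC)); print(x-66,y-50)
E
```

```text
[-17.3 -24.9 128.5  13.8  52.1 -68.8] [-0.51245292 -0.17776544 -0.05846737] [ 0.00110442 -0.00164501 -0.00398932]
scene [246. 239.]
scene [229. 244.]
scene [242. 235.]
scene [239. 231.]
180 189
top [281. 210.]
top [273. 225.]
top [283. 211.]
top [285. 211.]
214 159
```

View pics/scene1.png

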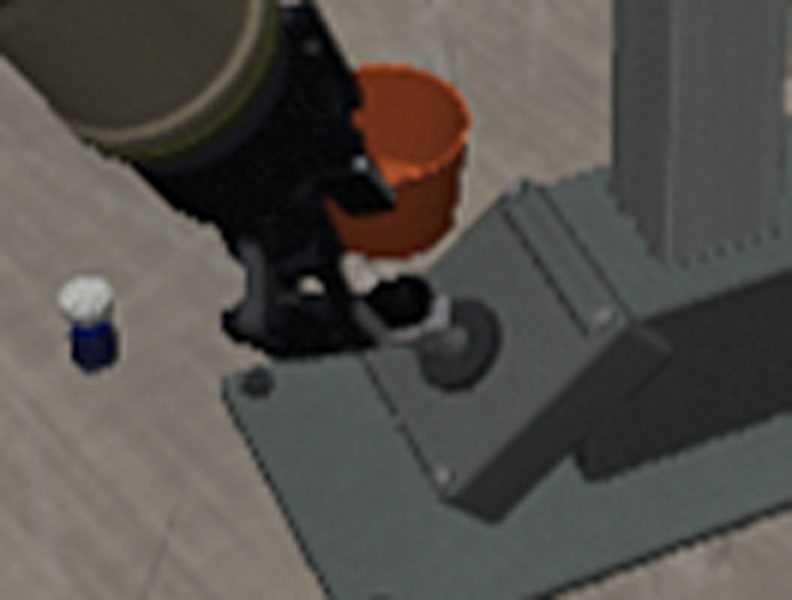

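The crop shows the knob at about (400,298), and I predicted (396,300). The fingers stand open in front of it, so I'll advance and close.

apply_moves(rows=[[0, 0, 7.9, 0, 0, 0], [0, 0, 7.9, 0, 0, 0], [0, 0, 7.9, 0, 0, 0], [0, 0, 7.9, 0, 0, 0], [0, 0, 7.9, 0, 0, 0]])

```text
time: 6.18
tool_pos: [550.6, -37.6, 103.2]
tcp_rot: [158.0, 16.6, 132.0]
ft_force: [0.1, -0.9, -0.2]
finger_gap: 49.7
grip_force: 0.0
```

apply_moves(rows=[[0, 0, 0, 0, 0, 0], [0, 0, 0, 0, 0, 0], [0, 0, 0, 0, 0, 0], [0, 0, 0, 0, 0, 0], [0, 0, 0, 0, 0, 0]], fingers=10, grip_force=25)

```text
time: 6.8
tool_pos: [550.4, -37.6, 103.8]
tcp_rot: [157.9, 16.6, 132.0]
ft_force: [1.0, 4.4, -0.4]
finger_gap: 20.6
grip_force: 24.6
```

```bash
python3 - <<'E'
from kin import *
th=.59; R1=toolb(.59,np.radians(-17)); K=knob(th,0)
p,R,s=cur(); print(s["joint_pos"].round(1),R1.T@(p-K),s["finger_gap"],s["grip_force"],s["ft_force"])
off=p-K
plan([(knob(th,f)+off,R1,1) for f in np.radians(np.arange(9,91,9))],p,R)
E
```

```text
[-16.1 -18.6 127.8  14.4  46.2 -69.1] [-0.24108688 -0.09632897 11.3893974 ] 20.62055304169671 24.601963605964556 [ 1.01272379  4.3737153  -0.43399129]

[3.2, -0.0, -8.2, 0.001, 0.0, -0.004],
[4.5, -0.0, -7.5, 0.0, 0.0, -0.0],
[5.6, -0.0, -6.8, 0.0, 0.0, -0.0],
[6.6, -0.0, -5.9, 0.0, 0.0, -0.0],
[7.4, -0.0, -4.7, 0.0, 0.0, -0.0],

[8.0, -0.0, -3.5, 0.0, 0.0, -0.0],
[8.5, -0.0, -2.2, 0.0, 0.0, -0.0],
[8.8, -0.0, -0.8, 0.0, 0.0, -0.0],
[8.7, -0.0, 0.5, 0.0, 0.0, -0.0],
[8.6, -0.0, 1.9, 0.0, 0.0, -0.0],
```

apply_moves(rows=[[3.2, 0, -8.2, 0, 0, 0], [4.5, 0, -7.5, 0, 0, 0], [5.6, 0, -6.8, 0, 0, 0], [6.6, 0, -5.9, 0, 0, 0], [7.4, 0, -4.7, 0, 0, 0]])

```text
time: 7.42
tool_pos: [518.2, -20.3, 126.4]
tcp_rot: [157.9, 16.7, 132.0]
ft_force: [5.2, 2.4, -2.9]
finger_gap: 20.3
grip_force: 24.6
```

apply_moves(rows=[[8, 0, -3.5, 0, 0, 0], [8.5, 0, -2.2, 0, 0, 0], [8.8, 0, -0.8, 0, 0, 0], [8.7, 0, 0.5, 0, 0, 0], [8.6, 0, 1.9, 0, 0, 0]])

```text
time: 8.05
tool_pos: [489.6, 9.7, 118.8]
tcp_rot: [157.8, 16.8, 132.0]
ft_force: [-2.4, -0.7, 8.8]
finger_gap: 20.1
grip_force: 25.6
```

```bash
python3 - <<'E'
from kin import *
th=.59; R1=toolb(.59,np.radians(-17)); K=knob(th,np.pi/2)
p,R,s=cur(); print(s["time"],s["joint_pos"].round(1),R1.T@(p-K),s["finger_gap"],s["grip_force"],R1.T@s["ft_force"],s["wrist_torque"])
for c in ["scene","top"]:
  pic,d=eyes.snapshot(c); k=eyes.get_calibration(c)
  for n in ("knob","handle_hinge"): print(c,n,[(q["xyz"],q["confidence"]) for q in models.place_of(n,c)[:2]])
  u=k["intrinsics"]@(k["R"]@K+k["t"]); x,y=(u[:2]/u[2]).astype(int)
  cv2.imwrite(f"pics/{c}2.png",cv2.resize(pic[y-50:y+50,x-66:x+66,::-1],(792,600),interpolation=cv2.INTER_CUBIC))
print("pred",K,C+14*N+50*rad(th))
E
```

```text
8.05 [-10.9 -34.4 137.   10.3  51.5 -60.7] [-1.73242472  1.16486638 10.15460921] 20.145674798915493 25.556923272670247 [-1.43293922  1.1817982  -8.98890238] [-0.11885067 -0.2416449  -0.14993877]
scene knob [([480.7, 9.2, 126.7], 0.6)]
scene handle_hinge [([515.3, 1.4, 83.0], 0.41)]
top knob []
top handle_hinge []
pred [483.17709636   9.57981176 126.90525717] [518.11550487   0.86868815  84.00925717]
```

View pics/scene2.png

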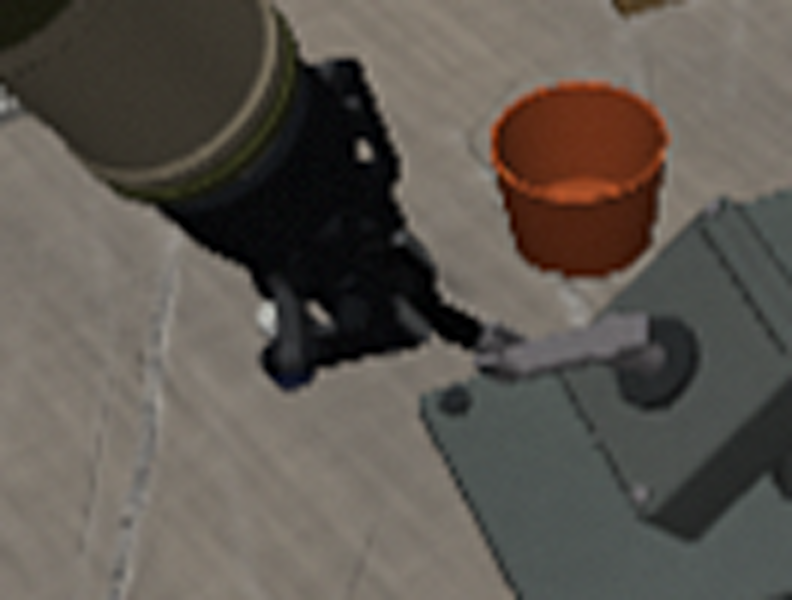

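The crop shows the handle standing out from the arm and still held in the fingers, and the network puts the knob within 3 mm of my prediction. Next is the winding.

```bash
cat > wind.py <<'E'
from kin import *
import sys
def wp(th,d=10.2):
    b=np.radians(-14-6*np.cos(th)); R=toolb(.59+(th-.59)/6.61*.3,b); return knob(th,np.pi/2)+d*R[:,2],R
def est(p,R,d=10.2):
    v=p-d*R[:,2]-C; return np.arctan2(v@Y,-(v@U)),np.hypot(v@Y,v@U),v@N
if __name__=="__main__":
    p,R,s=cur(); a,r,h=est(p,R); print("t",s["time"],"th",a,"r",r,"h",h,"q",s["joint_pos"].round(),"gap",s["finger_gap"],"F",(R.T@s["ft_force"]).round(1))
    t0=float(sys.argv[1]); t1=float(sys.argv[2]); n=int(sys.argv[3])
    plan([(*wp(t),1) for t in np.linspace(t0,t1,n+1)[1:]],p,R)
E
python3 wind.py .59 3.24 10
```

```text
t 8.35 th 0.6043445806622462 r 49.35578437011162 h 69.44583531111408 q [-11. -34. 137.  10.  52. -61.] gap 20.22470838435058 F [  1.4   0.8 -12.5]

[-0.7, 12.4, -0.8, -0.002, 0.018, 0.008],
[-4.9, 12.3, -1.6, -0.003, -0.024, 0.011],
[-7.8, 10.6, -2.2, -0.004, -0.026, 0.012],
[-10.2, 8.4, -2.7, -0.003, -0.027, 0.012],
[-12.0, 5.5, -2.8, -0.002, -0.028, 0.011],

[-13.0, 2.2, -2.7, -0.003, -0.024, 0.012],
[-13.1, -1.0, -2.4, -0.002, -0.021, 0.012],
[-12.5, -4.3, -2.1, -0.002, -0.014, 0.012],
[-11.0, -7.3, -1.6, -0.001, -0.008, 0.012],
[-8.7, -9.8, -1.3, -0.002, -0.001, 0.012],
```

apply_moves(rows=[[-0.7, 12.4, -1.3, -0.002, 0.018, 0.008], [-4.9, 12.3, -1.6, -0.003, -0.024, 0.011], [-7.8, 10.6, -2.2, -0.004, -0.026, 0.012], [-10.2, 8.4, -2.7, -0.003, -0.027, 0.012], [-12, 5.5, -2.8, -0.002, -0.028, 0.011]])

```text
time: 8.98
tool_pos: [534.7, 18.7, 153.4]
tcp_rot: [155.7, 19.8, 127.0]
ft_force: [-1.7, 6.0, 0.9]
finger_gap: 20.3
grip_force: 25.3
```

```bash
python3 wind.py 1.915 3.505 6
```

```text
t 8.975 th 1.8509237886005616 r 49.80001486310327 h 69.54902350273034 q [ -5. -30. 132.   4.  48. -49.] gap 20.30184311049557 F [ 5.1  3.2 -1.6]

[-15.8, 3.6, -3.8, -0.005, -0.029, 0.011],
[-13.2, -1.1, -2.5, -0.002, -0.02, 0.012],
[-12.4, -4.3, -2.0, -0.002, -0.015, 0.012],
[-11.0, -7.2, -1.6, -0.002, -0.008, 0.012],
[-8.8, -9.8, -1.3, -0.001, -0.001, 0.012],

[-5.9, -11.7, -0.8, -0.002, 0.006, 0.012],
```

apply_moves(rows=[[-13, 2.2, -2.7, -0.003, -0.024, 0.012], [-13.1, -1, -2.4, -0.002, -0.021, 0.012], [-12.5, -4.3, -2.1, -0.002, -0.014, 0.012], [-11, -7.3, -1.6, -0.001, -0.008, 0.012], [-8.7, -9.8, -1.3, -0.002, 0, 0.012]])

```text
time: 9.6
tool_pos: [547.6, -39.2, 175.6]
tcp_rot: [153.2, 21.8, 121.9]
ft_force: [0.5, 3.7, -1.2]
finger_gap: 20.4
grip_force: 25.0
```

```bash
python3 wind.py 3.24 3.3 1; python3 - <<'E'
from wind import *
plan([(*wp(t),1) for t in np.linspace(3.24,7.25,16)[1:]],*wp(3.24))
E
```

```text
t 9.6 th -3.0398324681937545 r 48.099995890111195 h 69.62472446752244 q [-12. -32. 131.   6.  47. -52.] gap 20.39744093012899 F [3.1 2.1 1.1]

[-3.1, -1.3, -0.8, -0.002, -0.003, 0.002],

[-6.0, -11.8, -0.9, -0.002, 0.006, 0.012],
[-2.8, -13.0, -0.4, -0.002, 0.014, 0.012],
[0.6, -13.3, 0.1, -0.002, 0.019, 0.012],
[4.0, -12.7, 0.6, -0.002, 0.024, 0.012],
[7.0, -11.4, 1.4, -0.003, 0.027, 0.012],

[9.6, -9.3, 2.2, -0.002, 0.028, 0.012],
[11.4, -6.6, 2.9, -0.004, 0.027, 0.011],
[12.6, -3.4, 3.7, -0.003, 0.024, 0.012],
[12.9, -0.1, 4.0, -0.004, 0.019, 0.011],
[12.4, 3.4, 4.2, -0.004, 0.014, 0.012],

[11.1, 6.4, 3.9, -0.004, 0.006, 0.011],
[9.0, 9.2, 3.3, -0.004, -0.001, 0.012],
[6.6, 11.4, 2.4, -0.004, -0.008, 0.011],
[3.6, 12.7, 1.3, -0.004, -0.015, 0.012],
[0.4, 13.4, 0.2, -0.004, -0.02, 0.011],
```

apply_moves(rows=[[-6, -11.8, -0.9, -0.002, 0.006, 0.012], [-2.8, -13, -0.4, -0.002, 0.014, 0.012], [0.6, -13.3, 0.1, -0.002, 0.019, 0.012], [4, -12.7, 0.6, -0.002, 0.024, 0.012], [7, -11.4, 1.4, -0.003, 0.027, 0.012]])

```text
time: 10.22
tool_pos: [504.4, -73.4, 147.8]
tcp_rot: [152.2, 15.6, 121.2]
ft_force: [6.2, 6.9, -2.1]
finger_gap: 20.4
grip_force: 24.8
```

apply_moves(rows=[[9.6, -9.3, 2.2, -0.002, 0.028, 0.012], [11.4, -6.6, 2.9, -0.004, 0.027, 0.011], [12.6, -3.4, 3.7, -0.003, 0.024, 0.012], [12.9, -0.1, 4, -0.004, 0.019, 0.011], [12.4, 3.4, 4.2, -0.004, 0.014, 0.012]])

```text
time: 10.85
tool_pos: [472.7, -32.9, 114.4]
tcp_rot: [151.3, 8.6, 121.2]
ft_force: [1.6, -2.3, 4.1]
finger_gap: 20.4
grip_force: 25.3
```

```bash
python3 wind.py 5.9 7.25 5
```

```text
t 10.85 th -0.37310257431154126 r 50.695775066866716 h 70.01545713879081 q [-25. -37. 140.  23.  56. -68.] gap 20.387952041411644 F [-3.4  2.  -3.1]

[10.6, 6.8, 3.7, -0.005, 0.005, 0.009],
[9.2, 9.3, 3.4, -0.004, -0.0, 0.012],
[6.7, 11.4, 2.5, -0.004, -0.009, 0.011],
[3.7, 12.8, 1.3, -0.004, -0.015, 0.012],
[0.4, 13.5, 0.2, -0.004, -0.02, 0.011],
```

apply_moves(rows=[[11.1, 6.4, 3.9, -0.004, 0.006, 0.011], [9, 9.2, 3.3, -0.004, 0, 0.012], [6.6, 11.4, 2.4, -0.004, -0.008, 0.011], [3.6, 12.7, 1.3, -0.004, -0.015, 0.012], [0.4, 13.4, 0.2, -0.004, -0.02, 0.011]])

```text
time: 11.48
tool_pos: [499.1, 22.1, 124.3]
tcp_rot: [149.9, 8.6, 117.3]
ft_force: [-7.7, -1.4, 3.6]
finger_gap: 20.2
grip_force: 25.7
```

apply_moves(rows=[[0, 0, 0, 0, 0, 0], [0, 0, 0, 0, 0, 0], [0, 0, 0, 0, 0, 0], [0, 0, 0, 0, 0, 0], [0, 0, 0, 0, 0, 0]])

```text
time: 12.1
tool_pos: [499.9, 21.3, 125.2]
tcp_rot: [149.7, 8.7, 117.3]
ft_force: [-5.3, 1.4, 3.5]
finger_gap: 20.5
grip_force: 25.7
```

```bash
python3 wind.py 7.25 7.35 1; python3 - <<'E'
from wind import *
for c in ("scene","top"):
    p,W,ok=cloud(c)
    m=ok&(W[...,2]>340)&(W[...,2]<430)&(W[...,0]>500)&(W[...,0]<820)&(abs(W[...,1]+60)<170)
    print(c,np.median(W[m][:,2])-364, [ (q["xyz"],q["confidence"]) for q in models.place_of("table_front",c)[:1]])
E
```

```text
t 12.1 th 0.9303196985683773 r 50.986238356180415 h 69.8301287965527 q [-13. -36. 138.  17.  50. -51.] gap 20.511369026103278 F [ 3.1 -1.4 -5.5]

[-1.7, 6.8, -0.7, -0.004, -0.014, 0.003],
scene 27.743462225313863 [([520.5, -32.1, 372.2], 0.75)]
top 27.282370823801102 [([524.9, -27.9, 372.4], 0.65)]
```

apply_moves(rows=[[-0.5, 3, 0, 0, 0, 0], [-0.5, 3, 0, 0, 0, 0], [0, 0, 0, 0, 0, 0], [0, 0, 0, 0, 0, 0], [0, 0, 0, 0, 0, 0]])

```text
time: 12.92
tool_pos: [501.9, 23.0, 125.4]
tcp_rot: [150.1, 8.5, 117.4]
ft_force: [-25.9, -4.9, 8.9]
finger_gap: 20.7
grip_force: 27.7
```

```bash
python3 wind.py 7.25 7.35 1
```

```text
t 12.925 th 0.9762731346097955 r 51.88009012294969 h 69.02131415323363 q [-13. -35. 138.  17.  50. -50.] gap 20.669460205093944 F [  6.2 -17.  -21.2]

[-2.2, 4.4, -1.7, -0.011, -0.017, 0.003],
```

```bash
python3 - <<'E'
from wind import *
p,R,s=cur(); th=.92
# nominal command pose: back at stop, then arc
f0=knob(th,np.pi/2)
plan([(knob(th,f)-f0,R,1) for f in np.radians(np.arange(81,-2,-9))],np.zeros(3),R)
E
```

```text
[-8.5, -0.3, -2.0, 0.0, 0.0, 0.0],
[-8.8, -0.2, -0.7, 0.0, 0.0, 0.0],
[-8.8, -0.2, 0.7, 0.0, 0.0, 0.0],
[-8.5, -0.2, 2.1, 0.0, 0.0, 0.0],
[-8.1, -0.1, 3.4, 0.0, 0.0, 0.0],

[-7.5, -0.1, 4.6, 0.0, 0.0, 0.0],
[-6.7, -0.1, 5.7, 0.0, 0.0, 0.0],
[-5.7, 0.0, 6.7, 0.0, 0.0, 0.0],
[-4.5, 0.0, 7.5, 0.0, 0.0, 0.0],
[-3.4, 0.1, 8.1, 0.0, 0.0, 0.0],
```

apply_moves(rows=[[0.5, -3, -0.5, 0, 0, 0], [0.5, -3, -0.5, 0, 0, 0], [0, 0, 0, 0, 0, 0], [0, 0, 0, 0, 0, 0], [0, 0, 0, 0, 0, 0]])

```text
time: 13.55
tool_pos: [499.4, 20.8, 125.3]
tcp_rot: [149.7, 8.7, 117.3]
ft_force: [6.1, -0.5, -8.2]
finger_gap: 20.1
grip_force: 25.4
```

```bash
python3 wind.py 7.25 7.35 1
```

```text
t 13.55 th 0.9199416241308397 r 50.61818766830599 h 70.1369933642174 q [-13. -36. 138.  17.  50. -51.] gap 20.14065761066802 F [-2.   0.1 10. ]

[-1.4, 7.3, -0.3, -0.004, -0.013, 0.003],
```

Now I'll fold the handle down.

apply_moves(rows=[[-8.5, -0.3, -2, 0, 0, 0], [-8.8, -0.2, -0.7, 0, 0, 0], [-8.8, -0.2, 0.7, 0, 0, 0], [-8.5, -0.2, 2.1, 0, 0, 0], [-8.1, -0.1, 3.4, 0, 0, 0]])

```text
time: 14.18
tool_pos: [520.6, -17.2, 129.5]
tcp_rot: [149.7, 8.7, 117.3]
ft_force: [-5.0, 3.5, -6.0]
finger_gap: 20.4
grip_force: 24.8
```

apply_moves(rows=[[-7.5, -0.1, 4.6, 0, 0, 0], [-6.7, -0.1, 5.7, 0, 0, 0], [-5.7, 0, 6.7, 0, 0, 0], [-4.5, 0, 7.5, 0, 0, 0], [-3.4, 0.1, 8.1, 0, 0, 0]])

```text
time: 14.8
tool_pos: [550.4, -38.7, 106.4]
tcp_rot: [149.7, 8.9, 117.3]
ft_force: [-8.9, -1.1, -2.0]
finger_gap: 20.3
grip_force: 24.7
```

```bash
python3 - <<'E'
from wind import *
p,R,s=cur(); K=knob(.92,0); print(s["time"],R.T@(p-K),s["finger_gap"],R.T@s["ft_force"],s["ft_force"],(p-C-10.2*R[:,2])@N)
E
```

```text
14.8 [-1.53210881  1.70353251  9.09033337] 20.26318779011747 [ 3.38526263 -8.01461166 -2.92205452] [-8.88522189 -1.07955926 -2.02972646] 14.597081246333838
```

apply_moves(rows=[[0, -0.5, 1, 0, 0, 0], [0, -0.5, 1, 0, 0, 0], [0, 0, 0.5, 0, 0, 0], [0, 0, 0, 0, 0, 0], [0, 0, 0, 0, 0, 0]])

```text
time: 15.42
tool_pos: [551.4, -38.9, 105.1]
tcp_rot: [149.6, 8.9, 117.2]
ft_force: [-11.5, -1.3, 4.0]
finger_gap: 20.5
grip_force: 25.3
```

apply_moves(rows=[[0, 0, 0, 0, 0, 0], [0, 0, 0, 0, 0, 0], [0, 0, 0, 0, 0, 0], [0, 0, 0, 0, 0, 0], [0, 0, 0, 0, 0, 0]], fingers=48)

```text
time: 16.05
tool_pos: [550.4, -37.5, 103.8]
tcp_rot: [149.6, 8.8, 117.3]
ft_force: [-0.2, 0.2, 0.2]
finger_gap: 47.8
grip_force: 0.0
```

apply_moves(rows=[[0, 0, -8, 0, 0, 0], [0, 0, -12, 0, 0, 0], [0, 0, -12, 0, 0, 0], [0, 0, -15, 0, 0, 0], [0, 0, -15, 0, 0, 0]])

```text
time: 16.68
tool_pos: [518.3, -44.8, 157.5]
tcp_rot: [149.6, 8.8, 117.3]
ft_force: [0.0, -0.5, 0.3]
finger_gap: 47.8
grip_force: 0.0
```

```bash
python3 - <<'E'
from wind import *
s=sense(); print(s["time"],s["joint_pos"].round())
K=knob(.92,0); print("K",K)
for c in ("scene","top"):
    pic,W,ok=cloud(c); D=W-C; h=D@N;u=D@U;y=D@Y
    print([(n,q["xyz"],round(q["confidence"],2)) for n in ("knob","handle_hinge","table_front","vial_navy","orange_cup") for q in models.place_of(n,c)[:1]])
    m=ok&(h>6)&(h<60)&(np.hypot(u,y)<70)&(pic.max(-1)<60); print(c,m.sum(),np.percentile(h[m],[5,50,80,95]) if m.sum() else 0)
    k=eyes.get_calibration(c); v=k["intrinsics"]@(k["R"]@K+k["t"]); a,b=(v[:2]/v[2]).astype(int)
    cv2.imwrite(f"pics/{c}3.png",cv2.resize(pic[b-40:b+40,a-53:a+53,::-1],(795,600),interpolation=cv2.INTER_CUBIC))
E
```

```text
16.675 [-23. -31. 132.  22.  55. -62.]
K [543.81219952 -39.1276273  113.06125416]
[('knob', [543.0, -36.5, 114.7], 0.49), ('handle_hinge', [528.2, 10.3, 89.7], 0.47), ('table_front', [521.0, -33.0, 371.2], 0.8), ('vial_navy', [483.4, 111.3, -0.8], 0.52), ('orange_cup', [644.5, 101.2, 2.6], 0.97)]
scene 123 [13.06870291 21.45116551 24.41450699 26.49628847]
[('knob', [538.8, -39.3, 115.5], 0.63), ('handle_hinge', [535.3, 7.3, 92.7], 0.56), ('table_front', [522.7, -28.8, 373.3], 0.55), ('vial_navy', [483.9, 111.6, -0.8], 0.49), ('orange_cup', [637.6, 105.1, -0.3], 0.95)]
top 39 [16.25700343 20.19915702 23.11008241 24.89356286]
```

View pics/scene3.png

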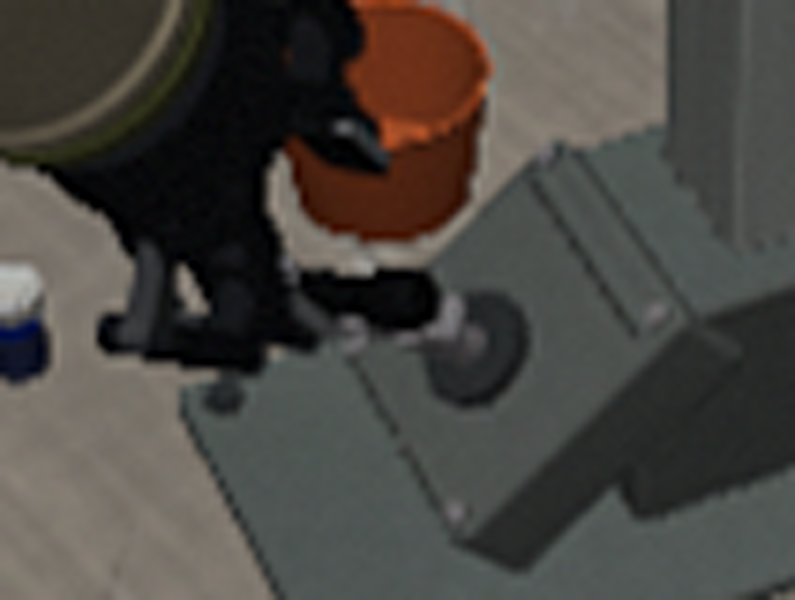

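The crop shows the handle lying along the arm with its knob at about (400,298) over the crank centre, and the gripper clear of it. The handle's depth profile matches the folded start to within about 1 mm. I'll check the table height once more and hand in.

apply_moves(rows=[[0, 0, -5, 0, 0, 0], [0, 0, -5, 0, 0, 0], [0, 0, 0, 0, 0, 0], [0, 0, 0, 0, 0, 0], [0, 0, 0, 0, 0, 0]])

```text
time: 17.9
tool_pos: [513.6, -45.7, 165.0]
tcp_rot: [149.6, 8.8, 117.3]
ft_force: [-0.2, -0.1, -0.6]
finger_gap: 48.0
grip_force: 0.0
```

```bash
python3 - <<'E'
from wind import *
g=[]
for c in ("scene","top"):
    p,W,ok=cloud(c)
    m=ok&(W[...,2]>340)&(W[...,2]<430)&(W[...,0]>500)&(W[...,0]<820)&(abs(W[...,1]+60)<170)
    g.append(np.median(W[m][:,2])-364)
print(g,sense()["ft_force"])
if min(g)>26.8: print(job.hand_in())
E
```

```text
[np.float64(27.616607343562464), np.float64(27.08284006384946)] [-1.04087106 -0.72435415  0.3105015 ]
the job is handed in; nothing more can be done
None
```

I handed the job in at about 18 s of the 61 s: the handle was swung out, the crank wound to its top stop and the handle folded back with the gripper clear; hand-in returned no verdict, but my last measurements put the table at about 30 mm and the handle folded to within about 1 mm, and no contact with the things beside the lift was noticed, though only the vial and cup were re-measured.

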